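# Trace the race course on the chart

## Robot

A 6-joint arm with a two-finger parallel gripper is mounted at the origin on the work surface. World frame = base frame: x ahead of the robot, y to its left, z up, the work surface at z = 0. Lengths are in mm, angles in rad, forces in N, time in s.
With the tool pointing down it reaches from about 275 to 750 mm from the base axis. Payload 10.2 kg.
Tool frame: the origin (TCP) lies midway between the tips of the shut fingers; the grasp point (between the pads) lies 19 mm behind it; z points along the fingers, y is the line along which they close (so a half turn about z gives the same grasp; the last joint's range is limited). The gripper opens to 85 mm and grips with 20 to 120 N. Pads are 22 mm wide; open, the fingers measure 114 mm over their backs; the gripper's body (76 mm by 85 mm) begins 54 mm behind the grasp point. The pads swing forward as they close: fully open they stand 13 mm farther back than shut.
Start: joints at [0.92, 0.313, 1.498, -0, 1.331, -0.223], TCP at [217.82, 477.688, 204.894] pointing down, gripper open.
Joint ranges: [-2.94, 2.94], [-0.97, 2.17], [0.19, 2.56], [-1.23, 4.37], [0.02, 3.11], [-2.88, 2.88]. Speed limits (rad/s): [2.39, 2.39, 3.01, 3.14, 3.14, 3.14].

## Interface

Orientations are given as a unit quaternion [w, x, y, z].
In Python, from rig import ctrl gives the robot as it stands.
- The arm moves only by the tool send_rows, never from a script. Its argument "targets" is a list of rows, each an object with "offset": the shift along the world's x, y, z in cm, a list of three; "spin": the turn about the world's z in rad. A call has 1 to 8 rows; each row is the pose to reach, as a shift and turn from the pose commanded when the call began; what a row does not reach only later rows make up. A row lasts 1/12 s, in which the tool goes at most 41.7 mm and 7.16 degrees, less where a joint would pass 70% of its speed; a pose out of reach is approached as far as the arm can. A call with a gripper value outside its range is refused whole. "grip" is the opening, from 0 (shut) to 1 (fully open), set as the call begins (left out, the last holds). The fingers move at their own pace and stop on an object; "squeeze" is the grip in N (left out, the last holds). Time passes only in rows, so rows that repeat a pose let the fingers close. It gives the time, the measured TCP pose, the force, the opening and the grip force at its end, in the units of the state.
- ctrl.sense(): the state, without advancing time (a new reading comes with each control period).
- ctrl.capture(name): name is "scene" or "top"; returns (picture, depth): 480x640x3 uint8, red, green, blue; 480x640 float32, mm along the optical axis (not along the pixel's ray), 0 where there is no reading.
- ctrl.calibration(name): a dict with "fx", "fy", "cx", "cy" (pixels), "k1" (the pictures are not rectified: a ray, as slopes to the right and down, at radius r is drawn at 1 + k1 r^2 times it, then the intrinsics apply), "view" (4x4, takes a point from world to camera coordinates). Camera axes: x right, y down, z forward; pixel columns grow to the right and rows downward; lengths in mm; the calibration is good to about 2 mm. A picture is of the moment at which its call begins. calibration takes no time and is no camera call.
- ctrl.finish_job(): hands the job in; it is judged then, once.
Trained networks look in the newest picture that a camera, given by its name, has taken for a name from the list of things; names that differ only in an ending like _2 or _b are one class to them, and where a whole thing is asked for, a point or a joint stands for the part that bears it (a point fixed in the world has none). Each returns a list of dicts, best first, with "conf" (0 to 1); they miss things now and then, are a little off and sometimes report something else, mostly with a low value. They report only what shows in the picture. A call takes as long as a camera call.
- ctrl.search_frame(camera, query): "box" ([left, top, right, bottom] in pixels, round what is visible of it).
- ctrl.place_of(camera, query): "uv" ([column, row] in pixels: a listed point, or the origin of a listed thing).
The state is a dict: "time_s": time; "joints": joint angles; "dq": joint speeds; "tau": joint torques, N m; "eef_pos": TCP position; "ee_rot": TCP orientation; "force": force on the tool from outside, world axes, zero at the start; "wrist_torque": the same for the moment, N m; "grip_width": opening from 0.0 (shut) to 1.0 (fully open); "grip_force": force on a finger pad.
Only numpy, scipy, OpenCV 4.12 (cv2) and the standard library are available. Lean on these libraries where they do the work, as an engineer would, in place of code of your own. Each camera call takes 0.05 s, during which the arm holds its last target. There are 200 camera calls.

## Task

Show the crew today's race course on the chart: lightly touch the rubber cap of the square weight, trace the printed line with your fingertips to the round weight and touch its cap, then trace the next line to the cross-shaped weight and touch its cap. Along each whole line keep the fingertips over it and low, no more than about 3 cm above the paper but never touching the paper; do not press hard, shift or lift any weight, and leave everything else alone. Finish holding there, with the fingertips still resting lightly on the cap of the cross-shaped weight.

Things in the scene. Friction and masses are not known exactly. Their poses are not given: they have to be found in the camera images.
- chart: stiff white laminated chart sheet, 300 x 300 mm, 4 mm thick, fixed to the table. Origin: centre of its underside, at table height (its top is at z = +4 mm); x, y along its edges, z up. A black equal-sided triangle, side 180 mm, is printed round its centre, one corner towards its +x. Tracing is judged at the point midway between the two fingers, so shut them and point them straight down
- leg1: one printed side of the triangle: a straight black line 180 mm long, 3 mm wide, flat on the chart's top. Origin: middle of the line; x along the line; z up. A course leg is the side whose two ends carry the two weights
- leg2: one printed side of the triangle: a straight black line 180 mm long, 3 mm wide, flat on the chart's top. Origin: middle of the line; x along the line; z up. A course leg is the side whose two ends carry the two weights
- leg3: one printed side of the triangle: a straight black line 180 mm long, 3 mm wide, flat on the chart's top. Origin: middle of the line; x along the line; z up. A course leg is the side whose two ends carry the two weights
- weight_square: flat dark steel chart weight, about 0.2 to 0.33 kg, loose, lying on the chart at a corner of the printed triangle: square, 56 x 56 mm, base 8 mm thick, with a round black rubber cap 26 mm across in the middle (flat top 20 mm across); the cap's top is 18 mm above the origin. The cap gives straight down, about 1.2 mm per newton, and bottoms after 6 mm (5 N). Origin: centre of the underside, on the chart; z up
- weight_round: flat dark steel chart weight, about 0.2 to 0.33 kg, loose, lying on the chart at a corner of the printed triangle: round, 58 mm across, base 8 mm thick, with a round black rubber cap 26 mm across in the middle (flat top 20 mm across); the cap's top is 18 mm above the origin. The cap gives straight down, about 1.2 mm per newton, and bottoms after 6 mm (5 N). Origin: centre of the underside, on the chart; z up
- weight_cross: flat dark steel chart weight, about 0.2 to 0.33 kg, loose, lying on the chart at a corner of the printed triangle: cross-shaped (plus sign), 76 mm over each pair of 20 mm wide arms, base 8 mm thick, with a round black rubber cap 26 mm across in the middle (flat top 20 mm across); the cap's top is 18 mm above the origin. The cap gives straight down, about 1.2 mm per newton, and bottoms after 6 mm (5 N). Origin: centre of the underside, on the chart; z up
- whistle: orange plastic whistle, 41 x 18 mm, 18 mm high, lying inside the printed triangle. Bystander: leave alone. Origin at the underside
- shackle: small steel shackle lying on the chart outside the triangle, about 45 x 50 mm, 11 mm high. Bystander: leave alone. Origin at the underside
- mug: white ceramic mug, 60 mm across, 66 mm high, with a handle, standing on the chart outside the triangle. Bystander: leave alone. Origin at the underside
- eraser: white eraser 45 x 20 x 12 mm on the chart outside the triangle. Bystander: leave alone. Origin at the underside
- radio: red handheld radio lying on its back on the table to the left of the chart, body 125 x 58 x 36 mm, aerial 85 mm. Bystander: leave alone. Origin at the underside
- dividers: folded steel dividers, 130 mm long, 8 mm high, on the table to the right of the chart. Bystander: leave alone. Origin at the underside

How it is judged (in metres and radians):
On the way, in this order (a step that is already met when the one before it is completed fails the run):
1. a light touch on the cap of the square weight (contact force between the fingers and weight_square above 0.3 N and horizontal distance between the grasp point and weight_square below 0.018 m), for 0.1 s.
2. the fingertips pass low over the printed line from the square to the round weight: first third of the leg (horizontal distance between the grasp point and weight_square between 0.045 and 0.065 m and horizontal distance between the grasp point and weight_round below 0.15 m and z of the grasp point in the frame of chart below 0.068 m and ((horizontal distance between leg1 and weight_square below 0.12 m and horizontal distance between leg1 and weight_round below 0.12 m and y of the grasp point in the frame of leg1 between -0.015 and 0.015 m) or (horizontal distance between leg2 and weight_square below 0.12 m and horizontal distance between leg2 and weight_round below 0.12 m and y of the grasp point in the frame of leg2 between -0.015 and 0.015 m) or (horizontal distance between leg3 and weight_square below 0.12 m and horizontal distance between leg3 and weight_round below 0.12 m and y of the grasp point in the frame of leg3 between -0.015 and 0.015 m))).
3. the fingertips pass low over the printed line from the square to the round weight: middle of the leg (horizontal distance between the grasp point and weight_square between 0.08 and 0.1 m and horizontal distance between the grasp point and weight_round below 0.115 m and z of the grasp point in the frame of chart below 0.068 m and ((horizontal distance between leg1 and weight_square below 0.12 m and horizontal distance between leg1 and weight_round below 0.12 m and y of the grasp point in the frame of leg1 between -0.015 and 0.015 m) or (horizontal distance between leg2 and weight_square below 0.12 m and horizontal distance between leg2 and weight_round below 0.12 m and y of the grasp point in the frame of leg2 between -0.015 and 0.015 m) or (horizontal distance between leg3 and weight_square below 0.12 m and horizontal distance between leg3 and weight_round below 0.12 m and y of the grasp point in the frame of leg3 between -0.015 and 0.015 m))).
4. the fingertips pass low over the printed line from the square to the round weight: last third of the leg (horizontal distance between the grasp point and weight_square between 0.115 and 0.135 m and horizontal distance between the grasp point and weight_round below 0.08 m and z of the grasp point in the frame of chart below 0.068 m and ((horizontal distance between leg1 and weight_square below 0.12 m and horizontal distance between leg1 and weight_round below 0.12 m and y of the grasp point in the frame of leg1 between -0.015 and 0.015 m) or (horizontal distance between leg2 and weight_square below 0.12 m and horizontal distance between leg2 and weight_round below 0.12 m and y of the grasp point in the frame of leg2 between -0.015 and 0.015 m) or (horizontal distance between leg3 and weight_square below 0.12 m and horizontal distance between leg3 and weight_round below 0.12 m and y of the grasp point in the frame of leg3 between -0.015 and 0.015 m))).
5. a light touch on the cap of the round weight (contact force between the fingers and weight_round above 0.3 N and horizontal distance between the grasp point and weight_round below 0.018 m), for 0.1 s.
6. the fingertips pass low over the printed line from the round to the cross weight: first third of the leg (horizontal distance between the grasp point and weight_round between 0.045 and 0.065 m and horizontal distance between the grasp point and weight_cross below 0.15 m and z of the grasp point in the frame of chart below 0.068 m and ((horizontal distance between leg1 and weight_round below 0.12 m and horizontal distance between leg1 and weight_cross below 0.12 m and y of the grasp point in the frame of leg1 between -0.015 and 0.015 m) or (horizontal distance between leg2 and weight_round below 0.12 m and horizontal distance between leg2 and weight_cross below 0.12 m and y of the grasp point in the frame of leg2 between -0.015 and 0.015 m) or (horizontal distance between leg3 and weight_round below 0.12 m and horizontal distance between leg3 and weight_cross below 0.12 m and y of the grasp point in the frame of leg3 between -0.015 and 0.015 m))).
7. the fingertips pass low over the printed line from the round to the cross weight: middle of the leg (horizontal distance between the grasp point and weight_round between 0.08 and 0.1 m and horizontal distance between the grasp point and weight_cross below 0.115 m and z of the grasp point in the frame of chart below 0.068 m and ((horizontal distance between leg1 and weight_round below 0.12 m and horizontal distance between leg1 and weight_cross below 0.12 m and y of the grasp point in the frame of leg1 between -0.015 and 0.015 m) or (horizontal distance between leg2 and weight_round below 0.12 m and horizontal distance between leg2 and weight_cross below 0.12 m and y of the grasp point in the frame of leg2 between -0.015 and 0.015 m) or (horizontal distance between leg3 and weight_round below 0.12 m and horizontal distance between leg3 and weight_cross below 0.12 m and y of the grasp point in the frame of leg3 between -0.015 and 0.015 m))).
8. the fingertips pass low over the printed line from the round to the cross weight: last third of the leg (horizontal distance between the grasp point and weight_round between 0.115 and 0.135 m and horizontal distance between the grasp point and weight_cross below 0.08 m and z of the grasp point in the frame of chart below 0.068 m and ((horizontal distance between leg1 and weight_round below 0.12 m and horizontal distance between leg1 and weight_cross below 0.12 m and y of the grasp point in the frame of leg1 between -0.015 and 0.015 m) or (horizontal distance between leg2 and weight_round below 0.12 m and horizontal distance between leg2 and weight_cross below 0.12 m and y of the grasp point in the frame of leg2 between -0.015 and 0.015 m) or (horizontal distance between leg3 and weight_round below 0.12 m and horizontal distance between leg3 and weight_cross below 0.12 m and y of the grasp point in the frame of leg3 between -0.015 and 0.015 m))).
9. a light touch on the cap of the cross weight (contact force between the fingers and weight_cross above 0.3 N and horizontal distance between the grasp point and weight_cross below 0.018 m), for 0.1 s.
At the end, for the whole second after the job is handed in: The fingertips rest on the cross-shaped weight's cap, within 18 mm of its centre, with 0.3 to 12 N; all three weights lie flat, at rest and within 12 mm of where they began, and no bystander has moved 12 mm (all of step 9 and contact force between the fingers and weight_cross below 12 N and distance of each of weight_square, weight_round, weight_cross, whistle, shackle, mug, eraser, radio, dividers from where it was at the start of the episode below 0.012 m and linear speed of each of weight_square, weight_round, weight_cross below 0.02 m/s and angle between each of weight_square, weight_round, weight_cross's own z axis and vertical below 0.1 rad); the arm keeps its last pose, push and grip.
It fails at once if a weight is shifted, lifted or carried (more than 12 mm) (distance of any of weight_square, weight_round, weight_cross from where it was at the start of the episode above 0.012 m).
It fails at once if a weight is lifted off or tipped up on the chart (z of any of weight_square, weight_round, weight_cross in the frame of chart above 0.01 m or angle between any of weight_square, weight_round, weight_cross's own z axis and vertical above 0.2 rad).
It fails at once if a weight is pressed hard (over 15 N) (contact force between the fingers and weight_square above 15 N or contact force between the fingers and weight_round above 15 N or contact force between the fingers and weight_cross above 15 N).
It fails at once if the fingers touch the paper (over 1 N) (contact force between the fingers and chart above 1 N).
It fails at once if a bystander is moved more than 12 mm (distance of any of whistle, shackle, mug, eraser, radio, dividers from where it was at the start of the episode above 0.012 m).
It also fails if it takes over 45 s, if anything falls off the work surface, if the arm or the gripper's body presses on something with over 40 N, if the wrist force passes 120 N, or if a joint passes its speed limit or range.

## Working session

There is one attempt and no reset: what is moved stays moved. The work goes in short steps, Python scripts to look and compute and a tool call to move; the robot and the scene stay as the last step left them, time stands still between calls to the robot, and variables do not carry over. Pictures are saved under pics/ and viewed, at most 10 in all, crops included, and the job is handed in when it is done.

Besides the shell and the picture viewer there is one more tool, called after "Request:" as name([rows], argument=value, ...), one row to a line, values as JSON. send_rows: Moves the arm, as the interface text tells. Its arguments: {"type":"object","properties":{"targets":{"type":"array"},"grip":{"type":"number"},"squeeze":{"type":"number"}},"required":["targets"]}

```bash
mkdir -p pics; cat > h.py <<'E'
import numpy as np, cv2
from rig import ctrl
def unproj(cam, uv, z):
    """pixel -> world point on the plane at height z (mm)"""
    c=ctrl.calibration(cam); V=np.array(c["view"])
    d=np.array([(uv[0]-c["cx"])/c["fx"],(uv[1]-c["cy"])/c["fy"]]); s=d.copy()
    for _ in range(20): s=d/(1+c["k1"]*(s@s))
    R,t=V[:3,:3],V[:3,3]; o=-R.T@t; r=R.T@np.array([s[0],s[1],1])
    return o+r*(z-o[2])/r[2]
def proj(cam,p):
    c=ctrl.calibration(cam); V=np.array(c["view"]); q=V[:3,:3]@np.array(p)+V[:3,3]; s=q[:2]/q[2]; s=s*(1+c["k1"]*(s@s))
    return s[0]*c["fx"]+c["cx"], s[1]*c["fy"]+c["cy"]
E
python3 - <<'E'
from h import *
for n in ["top","scene"]:
    p,d=ctrl.capture(n); cv2.imwrite(f"pics/{n}0.png",p[...,::-1]); np.save(f"{n}.npy",d)
    V=np.array(ctrl.calibration(n)["view"]); print(n,-V[:3,:3].T@V[:3,3])
for q in ["weight_square","weight_round","weight_cross","chart","whistle","mug"]:
    for n in ["top","scene"]:
        for r in ctrl.place_of(n,q)[:2]: print(q,n,np.round(r["uv"]),round(r["conf"],2),unproj(n,r["uv"],0 if q=="chart" else 4).round(1))
print(ctrl.sense())
E
```

```text
top [ 382.90151982   23.79077337 1302.9650124 ]
scene [1412.76767451  223.28076805  969.96700019]
weight_square top [301. 219.] 0.67 [655.3  45.1   4. ]
weight_square scene [368. 269.] 0.62 [659.9 149.6   4. ]
weight_square scene [325. 258.] 0.61 [655.1  48.1   4. ]
weight_round scene [387. 223.] 0.67 [512.4 166.6   4. ]
weight_cross top [328. 293.] 0.93 [484.7 -19.7   4. ]
weight_cross scene [315. 200.] 0.68 [482.3 -19.5   4. ]
weight_cross scene [360. 192.] 0.31 [424.7  81.8   4. ]
chart top [294. 264.] 0.67 [551.2  59.    0. ]
chart scene [343. 224.] 0.96 [538.4  63.5   0. ]
whistle top [288. 266.] 0.57 [544.7  71.2   4. ]
whistle scene [384. 221.] 0.72 [507.9 158.2   4. ]
whistle scene [345. 228.] 0.65 [553.5  71.1   4. ]
mug top [253. 218.] 0.75 [657.3 156.9   4. ]
mug top [275. 251.] 0.45 [578.8 102.5   4. ]
mug scene [366. 268.] 0.57 [658.8 145.    4. ]
mug scene [343. 226.] 0.52 [549.6  65.8   4. ]
{'time_s': 0.7, 'joints': array([ 9.19597693e-01,  3.12896812e-01,  1.49769912e+00,  5.91209961e-06,
        1.33099647e+00, -2.23356376e-01]), 'dq': array([ 1.52261236e-04,  7.57299645e-04, -1.41050189e-03, -1.39783694e-03,
       -4.09748689e-05,  1.07881180e-03]), 'tau': array([-2.17321440e-04, -4.12106538e+01, -2.59873527e+01, -7.82492816e-05,
        3.22410833e-04, -5.73803703e-06]), 'eef_pos': array([217.82025358, 477.68926991, 204.89613894]), 'ee_rot': array([-2.54910211e-06,  2.12293959e-01,  9.77205851e-01,  1.32761717e-06]), 'force': array([ 0.43730607, -0.27963199,  0.43784784]), 'wrist_torque': array([0.0197258 , 0.03863728, 0.04989938]), 'grip_force': 0.0, 'grip_width': 0.9998165117857526}
```

View pics/top0.png

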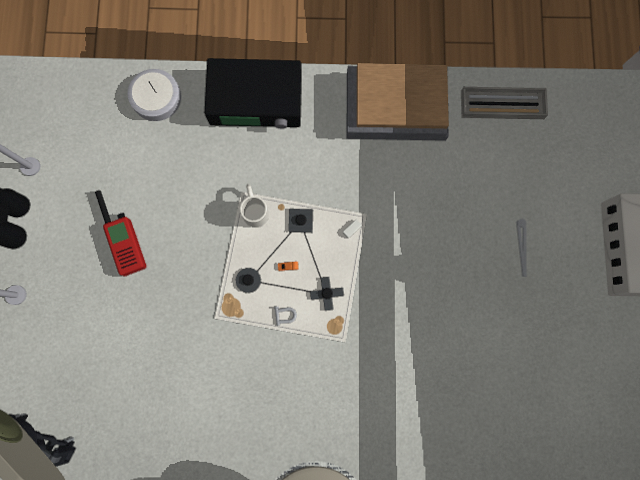

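View pics/scene0.png

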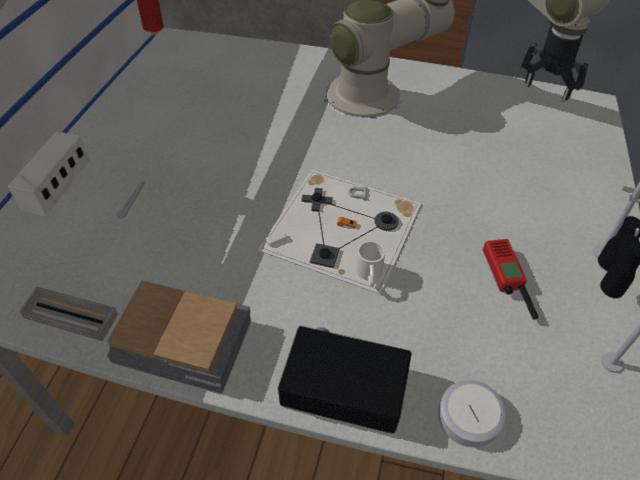

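Top view: square at (300,220), round (247,280), cross (326,293), mug (254,208), whistle in the middle. I'll fit the printed triangle in both views next.

```bash
cat > fit.py <<'E'
from h import *
from scipy.optimize import minimize
im={n:cv2.GaussianBlur(cv2.cvtColor(cv2.imread(f"pics/{n}0.png"),cv2.COLOR_BGR2GRAY),(0,0),1.0).astype(np.float32) for n in ["top","scene"]}
def corners(v): return [np.array([v[0]+103.92*np.cos(v[2]+k*2.0944),v[1]+103.92*np.sin(v[2]+k*2.0944),4]) for k in range(3)]
def cost(v,cams):
    C=corners(v); s=0
    for n in cams:
        P=np.array([proj(n,C[k]*(1-t)+C[(k+1)%3]*t) for k in range(3) for t in np.linspace(.27,.73,25)],np.float32)
        s+=cv2.remap(im[n],P[:,0].copy(),P[:,1].copy(),cv2.INTER_LINEAR).mean()
    return s
g=np.array([551,59,0])
for cams in (["top"],["scene"]):
    best=min(((cost(v,cams),tuple(v)) for x in range(-15,16,5) for y in range(-15,16,5) for a in np.arange(0,2.09,.05) for v in [g+[x,y,a]]),key=lambda t:t[0])
    r=minimize(cost,best[1],args=(cams,),method="Nelder-Mead",options=dict(initial_simplex=[np.array(best[1])+d for d in ([0,0,0],[4,0,0],[0,4,0],[0,0,.04])]))
    print(cams,r.x.round(2),round(r.fun,1)); C=corners(r.x)
    for c in C: print(c.round(1))
    n=cams[0]; A=cv2.imread(f"pics/{n}0.png"); x0,y0=(205,185) if n=="top" else (255,165)
    # dark blob round each corner
    hsv=A.max(2)
    for c in C:
        u=np.array(proj(n,c+[0,0,8])); yy,xx=np.mgrid[:480,:640]
        m=(hsv<45)&(np.hypot(xx-u[0],yy-u[1])<17)
        k=m&(hsv<32)
        print(" blob",m.sum(),unproj(n,(xx[m].mean(),yy[m].mean()),14)[:2].round(1), "cap?",k.sum(), unproj(n,(xx[k].mean(),yy[k].mean()),20)[:2].round(1) if k.sum() else '')
    K=cv2.resize(A[y0:y0+160,x0:x0+175],None,fx=3.6,fy=3.6,interpolation=cv2.INTER_CUBIC); K=np.clip(K*1.6,0,255).astype(np.uint8)
    for c in C:
      for z,col in ((4,(0,0,255)),(22,(0,255,0))):
        u=proj(n,[c[0],c[1],z]); cv2.circle(K,(int((u[0]-x0+.5)*3.6),int((u[1]-y0+.5)*3.6)),3,col,-1)
    cv2.imwrite(f"pics/{n}1.png",K)
E
python3 fit.py
```

```text
Traceback (most recent call last):
  File "fit.py", line 13, in <module>
    best=min(((cost(v,cams),tuple(v)) for x in range(-15,16,5) for y in range(-15,16,5) for a in np.arange(0,2.09,.05) for v in [g+[x,y,a]]),key=lambda t:t[0])
  File "fit.py", line 13, in <genexpr>
    best=min(((cost(v,cams),tuple(v)) for x in range(-15,16,5) for y in range(-15,16,5) for a in np.arange(0,2.09,.05) for v in [g+[x,y,a]]),key=lambda t:t[0])
               ~~~~^^^^^^^^
  File "fit.py", line 8, in cost
    P=np.array([proj(n,C[k]*(1-t)+C[(k+1)%3]*t) for k in range(3) for t in np.linspace(.27,.73,25)],np.float32)
                ~~~~^^^^^^^^^^^^^^^^^^^^^^^^^^^
  File "h.py", line 11, in proj
    c=ctrl.calibration(cam); V=np.array(c["view"]); q=V[:3,:3]@np.array(p)+V[:3,3]; s=q[:2]/q[2]; s=s*(1+c["k1"]*(s@s))
ValueError: time passes only in moves, steps and waits
```

```bash
sed -i 's/^from rig import ctrl/from rig import ctrl\nfrom functools import lru_cache\ncal=lru_cache(None)(lambda n: ctrl.calibration(n))/; s/c=ctrl.calibration(cam)/c=cal(cam)/' h.py; python3 fit.py
```

```text
['top'] [548.32  63.75   1.94] 140.5
[510.9 160.7   4. ]
[483.1 -17.1   4. ]
[651.   47.7   4. ]
 blob 114 [512.  165.1] cap? 54 [510.9 164.8]
 blob 114 [484.2 -14.9] cap? 63 [483.4 -15.8]
 blob 120 [652.6  49.1] cap? 54 [651.5  47.7]
['scene'] [546.13  64.1    1.93] 129.5
[509.3 161.3   4. ]
[480.4 -16.4   4. ]
[648.7  47.4   4. ]
 blob 121 [511.5 167. ] cap? 65 [514.9 164.6]
 blob 120 [487.  -12.6] cap? 55 [488.2 -13.5]
 blob 142 [653.7  49.6] cap? 72 [654.7  48.9]
```

View pics/top1.png

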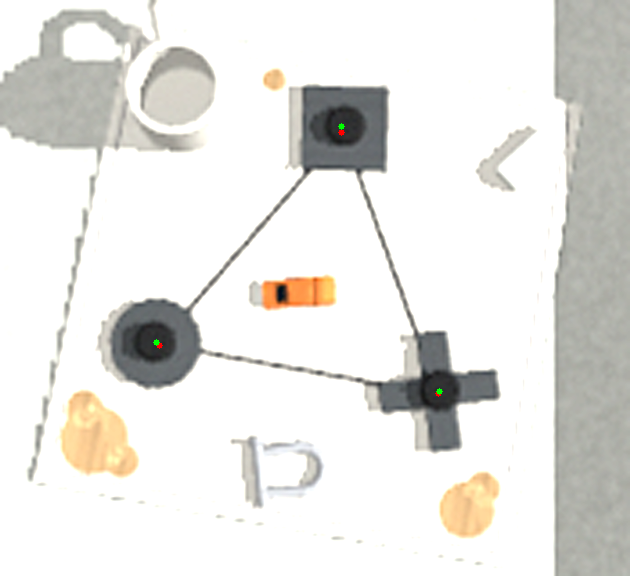

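View pics/scene1.png

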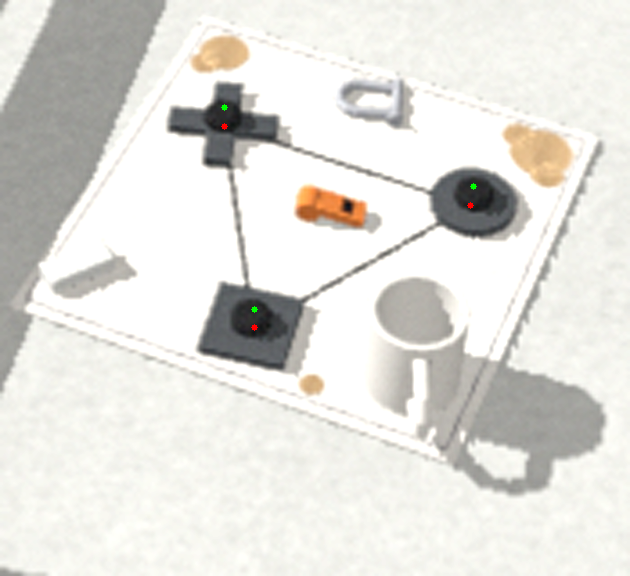

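Both fits agree within 2–3 mm, and the dots sit on the caps. The caps are at about square (651,47), round (511,163) and cross (483,-16). I'll approach with the fingers shut.

Request:
send_rows([
  {"offset":[2.5,-2.5,0],"spin":0},
  {"offset":[5,-5,0],"spin":0},
  {"offset":[7.5,-7.5,0],"spin":0},
  {"offset":[10,-10,0],"spin":0},
  {"offset":[12.5,-12.5,0],"spin":0},
  {"offset":[15,-15,0],"spin":0},
  {"offset":[17.5,-17.5,0],"spin":0},
  {"offset":[20,-20,0],"spin":0},
], grip=0, squeeze=20)

```text
time_s: 1.37
eef_pos: [418.8, 276.2, 205.1]
ee_rot: [0.0, 0.212, 0.977, 0.0]
force: [0.7, 0.9, 0.3]
grip_width: -0.001
grip_force: 0.0
```

Request:
send_rows([
  {"offset":[3,-3,0],"spin":0},
  {"offset":[6,-6,0],"spin":0},
  {"offset":[9,-9,0],"spin":0},
  {"offset":[12,-12,0],"spin":0},
  {"offset":[15,-15,0],"spin":0},
  {"offset":[18,-18,0],"spin":0},
  {"offset":[21,-21,0],"spin":0},
  {"offset":[23.3,-23,0],"spin":0},
])

```text
time_s: 2.03
eef_pos: [652.1, 45.1, 204.7]
ee_rot: [0.0, 0.213, 0.977, -0.0]
force: [-0.1, 0.8, 0.3]
grip_width: 0.001
grip_force: 0.0
```

Request:
send_rows([
  {"offset":[0,0,-3],"spin":0},
  {"offset":[0,0,-6],"spin":0},
  {"offset":[0,0,-9],"spin":0},
  {"offset":[0,0,-12],"spin":0},
  {"offset":[0,0,-14],"spin":0},
  {"offset":[0,0,-15],"spin":0},
  {"offset":[0,0,-15],"spin":0},
  {"offset":[0,0,-15],"spin":0},
])

```text
time_s: 2.7
eef_pos: [651.3, 47.7, 55.8]
ee_rot: [0.0, 0.212, 0.977, 0.0]
force: [0.1, -0.0, 0.2]
grip_width: 0.001
grip_force: 0.0
```

```bash
python3 - <<'E'
from h import *
p=ctrl.sense()["eef_pos"]; Ks=[]
for n in ("top","scene"):
    a,_=ctrl.capture(n); u=proj(n,[p[0],p[1],22]); x0,y0=int(u[0])-32,int(u[1])-40
    K=np.clip(cv2.resize(a[y0:y0+80,x0:x0+64,::-1],None,fx=6,fy=6,interpolation=cv2.INTER_CUBIC)*1.8,0,255).astype(np.uint8)
    for z,c in ((22,(0,255,0)),(p[2],(0,0,255))):
        w=proj(n,[p[0],p[1],z]); cv2.circle(K,(int((w[0]-x0+.5)*6),int((w[1]-y0+.5)*6)),3,c,-1)
    Ks.append(K)
cv2.imwrite("pics/near.png",np.hstack(Ks))
E
```

```text
(no output)
```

View pics/near.png

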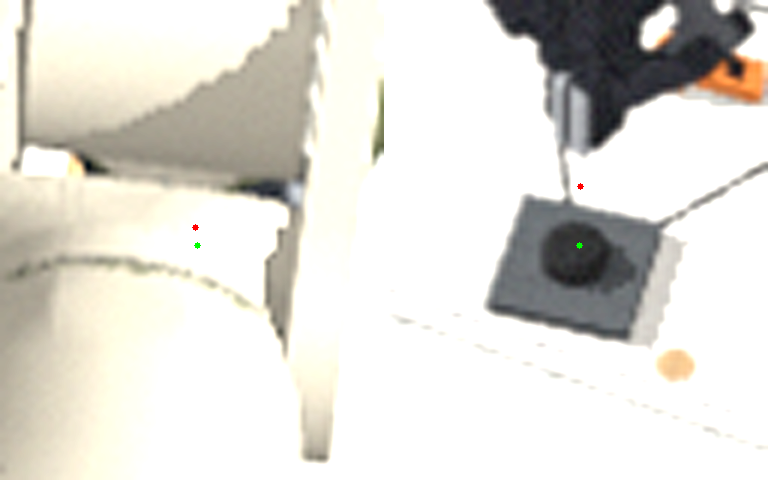

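The scene crop shows the dark fingertip ending at about (583,152). The red TCP mark is at (580,187), roughly 6 raw px below it. I'll check this with depth before touching.

```bash
python3 - <<'E'
from h import *
p=ctrl.sense()["eef_pos"]; n="scene"
a,d=ctrl.capture(n); c=cal(n); V=np.array(c["view"])
u0=proj(n,p); print(p.round(1),u0)
x0,y0=int(u0[0])-18,int(u0[1])-30
yy,xx=np.mgrid[y0:y0+45,x0:x0+36]
s=np.stack([(xx-c["cx"])/c["fx"],(yy-c["cy"])/c["fy"]],-1); q=s.copy()
for _ in range(10): q=s/(1+c["k1"]*(q**2).sum(-1,keepdims=True))
D=d[yy,xx]; P=np.concatenate([q*D[...,None],D[...,None]],-1)
W=(P-V[:3,3])@V[:3,:3]
m=(D>0)&(W[...,2]>30)&(np.hypot(W[...,0]-p[0],W[...,1]-p[1])<45)
for zl in range(30,130,6):
    k=m&(W[...,2]>=zl)&(W[...,2]<zl+6)
    if k.sum(): print(zl,k.sum(),W[k].min(0).round(0),W[k].max(0).round(0))
K=cv2.resize(a[y0:y0+45,x0:x0+36,::-1],None,fx=12,fy=12,interpolation=cv2.INTER_NEAREST)
cv2.imwrite("pics/tip.png",K)
E
```

```text
[651.8  47.6  56.8] (np.float64(325.25472882308003), np.float64(241.52153499956128))
84 4 [657.  39.  85.] [662.  51.  90.]
90 23 [653.  36.  90.] [667.  62.  96.]
96 30 [650.  35.  97.] [666.  64. 102.]
102 24 [651.  35. 102.] [664.  62. 108.]
108 20 [652.  35. 108.] [665.  60. 114.]
114 18 [655.  36. 114.] [665.  59. 120.]
120 13 [657.  37. 120.] [667.  60. 125.]
126 32 [647.  14. 126.] [669.  59. 132.]
```

View pics/tip.png

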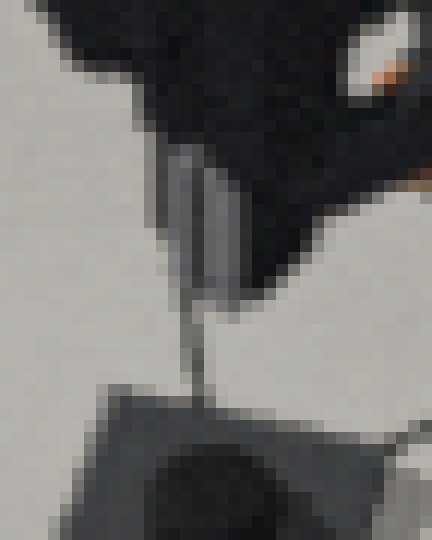

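By depth, the xy is right over the cap, but the visible tip looks about 20–28 mm higher than the reported TCP. I'll descend in small guarded steps and let force show where contact is.

Request:
send_rows([
  {"offset":[0,0,-1],"spin":0},
  {"offset":[0,0,-2],"spin":0},
  {"offset":[0,0,-2.5],"spin":0},
  {"offset":[0,0,-2.8],"spin":0},
  {"offset":[0,0,-2.8],"spin":0},
  {"offset":[0,0,-2.8],"spin":0},
])

```text
time_s: 3.35
eef_pos: [650.8, 47.7, 26.8]
ee_rot: [-0.0, 0.212, 0.977, -0.0]
force: [-0.1, -0.2, 0.5]
grip_width: -0.002
grip_force: 0.0
```

```bash
python3 - <<'E'
from h import *
s=ctrl.sense(); p=s["eef_pos"]; n="scene"; print(p,s["force"])
a,d=ctrl.capture(n); c=cal(n); V=np.array(c["view"])
yy,xx=np.mgrid[200:290,290:370]
s=np.stack([(xx-c["cx"])/c["fx"],(yy-c["cy"])/c["fy"]],-1); q=s.copy()
for _ in range(10): q=s/(1+c["k1"]*(q**2).sum(-1,keepdims=True))
D=d[yy,xx]; P=np.concatenate([q*D[...,None],D[...,None]],-1); W=(P-V[:3,3])@V[:3,:3]
ch=(D>0)&(np.abs(W[...,0]-600)<15)&(np.abs(W[...,1]-20)<15); print("chart z",np.median(W[ch][:,2]))
m=(D>0)&(W[...,2]>15)&(np.hypot(W[...,0]-p[0],W[...,1]-p[1])<30)
for zl in range(15,100,6):
    k=m&(W[...,2]>=zl)&(W[...,2]<zl+6)
    if k.sum(): print(zl,k.sum(),W[k].min(0).round(0),W[k].max(0).round(0))
cv2.imwrite("pics/tip2.png",cv2.resize(a[205:265,295:360,::-1],None,fx=9,fy=9,interpolation=cv2.INTER_NEAREST))
E
```

```text
[650.82950733  47.68615571  26.7832825 ] [-0.06025988 -0.17747049  0.46911377]
chart z 4.457233891970554
15 58 [630.  21.  15.] [675.  74.  21.]
21 60 [642.  34.  21.] [666.  57.  27.]
51 4 [656.  42.  54.] [661.  53.  57.]
57 7 [649.  35.  58.] [663.  51.  62.]
63 22 [652.  36.  63.] [663.  63.  69.]
69 26 [650.  35.  69.] [665.  63.  75.]
75 20 [652.  36.  75.] [664.  60.  81.]
81 18 [652.  35.  81.] [662.  61.  86.]
87 20 [657.  39.  87.] [666.  60.  93.]
93 17 [655.  35.  94.] [668.  61.  99.]
99 39 [648.  20.  99.] [673.  67. 105.]
```

View pics/tip2.png

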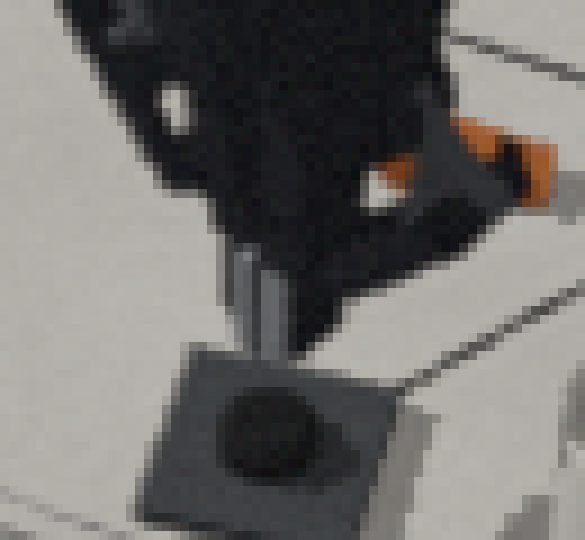

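The cap reads correctly at z≈22 by depth, and xy is still centred. I'm carrying on in guarded steps.

Request:
send_rows([
  {"offset":[0,0,-0.3],"spin":0},
  {"offset":[0,0,-0.5],"spin":0},
  {"offset":[0,0,-0.7],"spin":0},
  {"offset":[0,0,-0.7],"spin":0},
])

```text
time_s: 3.73
eef_pos: [650.5, 47.7, 19.4]
ee_rot: [-0.0, 0.212, 0.977, -0.0]
force: [0.1, -0.3, -0.7]
grip_width: 0.001
grip_force: 0.0
```

Request:
send_rows([
  {"offset":[0,0,-0.2],"spin":0},
  {"offset":[0,0,-0.3],"spin":0},
  {"offset":[0,0,-0.3],"spin":0},
])

```text
time_s: 3.98
eef_pos: [650.7, 47.7, 16.6]
ee_rot: [-0.0, 0.212, 0.977, -0.0]
force: [0.2, 0.3, 0.6]
grip_width: -0.004
grip_force: 0.0
```

Request:
send_rows([
  {"offset":[0,0,-0.2],"spin":0},
  {"offset":[0,0,-0.4],"spin":0},
  {"offset":[0,0,-0.4],"spin":0},
])

```text
time_s: 4.23
eef_pos: [650.6, 47.7, 12.4]
ee_rot: [-0.0, 0.212, 0.977, -0.0]
force: [-0.6, 0.7, -0.4]
grip_width: -0.0
grip_force: 0.0
```

```bash
python3 - <<'E'
from h import *
s=ctrl.sense(); print(s["eef_pos"].round(1),s["force"].round(2),s["wrist_torque"].round(3))
a,d=ctrl.capture("scene"); 
cv2.imwrite("pics/tip3.png",cv2.resize(a[215:265,295:360,::-1],None,fx=9,fy=9,interpolation=cv2.INTER_NEAREST))
E
```

```text
[650.6  47.7  12.4] [-0.64  0.73 -0.37] [-0.012  0.008  0.023]
```

View pics/tip3.png

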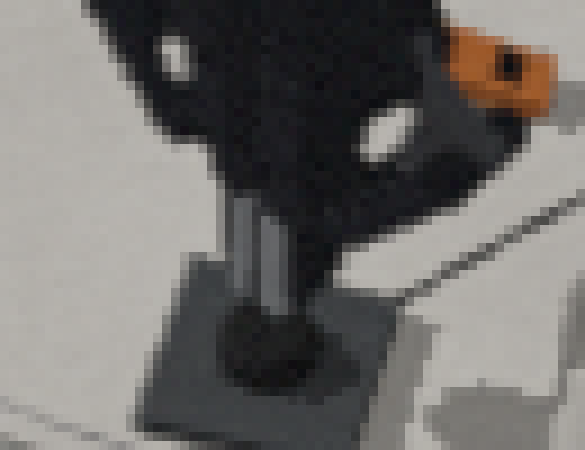

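No contact yet; the tip is visibly above the cap by 1–2 cm, so the true tip height is the TCP reading plus about 27. I'm lowering further, still guarded.

Request:
send_rows([
  {"offset":[0,0,-0.2],"spin":0},
  {"offset":[0,0,-0.4],"spin":0},
  {"offset":[0,0,-0.4],"spin":0},
])

```text
time_s: 4.53
eef_pos: [650.6, 47.7, 8.4]
ee_rot: [-0.0, 0.212, 0.977, -0.0]
force: [0.3, 0.1, -0.7]
grip_width: 0.003
grip_force: 0.0
```

Request:
send_rows([
  {"offset":[0,0,-0.15],"spin":0},
  {"offset":[0,0,-0.3],"spin":0},
  {"offset":[0,0,-0.3],"spin":0},
])

```text
time_s: 4.78
eef_pos: [650.6, 47.7, 5.5]
ee_rot: [-0.0, 0.212, 0.977, -0.0]
force: [-0.7, -0.7, 0.3]
grip_width: 0.001
grip_force: 0.0
```

Request:
send_rows([
  {"offset":[0,0,-0.15],"spin":0},
  {"offset":[0,0,-0.3],"spin":0},
  {"offset":[0,0,-0.3],"spin":0},
])

```text
time_s: 5.03
eef_pos: [650.6, 47.7, 2.5]
ee_rot: [-0.0, 0.212, 0.977, -0.0]
force: [-0.2, -0.2, -0.1]
grip_width: -0.0
grip_force: 0.0
```

```bash
cat > tip.py <<'E'
from h import *
s=ctrl.sense(); p=s["eef_pos"]; n="scene"; print(p.round(1),s["force"].round(2),s["wrist_torque"].round(3),s["time_s"])
a,d=ctrl.capture(n); c=cal(n); V=np.array(c["view"])
u=proj(n,[p[0],p[1],40]); x0,y0=int(u[0]),int(u[1])
yy,xx=np.mgrid[y0-40:y0+40,x0-40:x0+40]
s=np.stack([(xx-c["cx"])/c["fx"],(yy-c["cy"])/c["fy"]],-1); q=s.copy()
for _ in range(10): q=s/(1+c["k1"]*(q**2).sum(-1,keepdims=True))
D=d[yy,xx]; P=np.concatenate([q*D[...,None],D[...,None]],-1); W=(P-V[:3,3])@V[:3,:3]
m=(D>0)&(W[...,2]>15)&(np.hypot(W[...,0]-p[0],W[...,1]-p[1])<30)
for zl in range(15,60,3):
    k=m&(W[...,2]>=zl)&(W[...,2]<zl+3)
    if k.sum(): print(zl,k.sum(),W[k].min(0).round(0),W[k].max(0).round(0))
E
python3 tip.py
```

```text
[650.6  47.7   2.5] [-0.21 -0.16 -0.1 ] [0.032 0.046 0.007] 5.0333
15 36 [629.  21.  15.] [678.  72.  17.]
18 24 [641.  34.  18.] [665.  71.  21.]
21 29 [647.  34.  21.] [665.  56.  24.]
24 5 [652.  37.  24.] [657.  51.  26.]
30 2 [658.  42.  32.] [660.  52.  33.]
33 5 [658.  40.  34.] [663.  52.  36.]
36 3 [660.  45.  37.] [662.  55.  39.]
39 14 [651.  36.  39.] [666.  58.  42.]
42 10 [652.  34.  42.] [662.  63.  45.]
45 13 [653.  36.  45.] [664.  59.  48.]
48 11 [649.  33.  48.] [665.  64.  51.]
51 13 [655.  42.  51.] [664.  62.  54.]
54 8 [652.  36.  55.] [662.  56.  57.]
57 9 [657.  40.  57.] [666.  60.  60.]
```

Request:
send_rows([
  {"offset":[0,0,-0.15],"spin":0},
  {"offset":[0,0,-0.3],"spin":0},
  {"offset":[0,0,-0.3],"spin":0},
])

```text
time_s: 5.33
eef_pos: [650.6, 47.7, -0.5]
ee_rot: [-0.0, 0.212, 0.977, -0.0]
force: [-0.8, 0.1, 0.2]
grip_width: 0.005
grip_force: 0.0
```

Request:
send_rows([
  {"offset":[0,0,-0.15],"spin":0},
  {"offset":[0,0,-0.25],"spin":0},
  {"offset":[0,0,-0.25],"spin":0},
])

```text
time_s: 5.58
eef_pos: [650.7, 47.7, -2.9]
ee_rot: [-0.0, 0.212, 0.977, -0.0]
force: [0.4, 0.6, 0.8]
grip_width: -0.004
grip_force: 0.0
```

Request:
send_rows([
  {"offset":[0,0,-0.1],"spin":0},
  {"offset":[0,0,-0.2],"spin":0},
  {"offset":[0,0,-0.2],"spin":0},
])

```text
time_s: 5.83
eef_pos: [650.8, 47.7, -4.8]
ee_rot: [-0.0, 0.212, 0.977, -0.0]
force: [0.4, 0.1, 1.1]
grip_width: 0.0
grip_force: 0.2
```

Request:
send_rows([
  {"offset":[0,0,-0.1],"spin":0},
  {"offset":[0,0,-0.15],"spin":0},
  {"offset":[0,0,-0.15],"spin":0},
])

```text
time_s: 6.08
eef_pos: [650.9, 47.7, -6.0]
ee_rot: [0.0, 0.212, 0.977, 0.0]
force: [-0.2, 0.4, 1.5]
grip_width: -0.001
grip_force: 0.7
```

Request:
send_rows([
  {"offset":[0,0,-0.1],"spin":0},
  {"offset":[0,0,-0.1],"spin":0},
  {"offset":[0,0,-0.1],"spin":0},
])

```text
time_s: 6.33
eef_pos: [650.9, 47.7, -7.0]
ee_rot: [0.0, 0.212, 0.977, 0.0]
force: [-0.0, -0.7, 1.6]
grip_width: 0.002
grip_force: 1.1
```

Contact confirmed at TCP ≈ -4.5, so the tip sits about 26 mm above the TCP reading. I'm holding about 2 N on the square cap. Next is leg 1, with the tip about 24 mm above the paper.

Request:
send_rows([
  {"offset":[0,0,0.5],"spin":0},
  {"offset":[0,0,0.9],"spin":0},
  {"offset":[-1,0.82,0.9],"spin":0},
  {"offset":[-2,1.64,0.9],"spin":0},
  {"offset":[-3,2.46,0.9],"spin":0},
  {"offset":[-4,3.28,0.9],"spin":0},
  {"offset":[-5,4.1,0.9],"spin":0},
  {"offset":[-6,4.92,0.9],"spin":0},
])

```text
time_s: 7.0
eef_pos: [590.4, 97.3, 2.3]
ee_rot: [0.0, 0.212, 0.977, 0.0]
force: [0.6, -0.5, -0.3]
grip_width: -0.004
grip_force: 0.0
```

Request:
send_rows([
  {"offset":[-1,0.82,0],"spin":0},
  {"offset":[-2,1.64,0],"spin":0},
  {"offset":[-3,2.46,0],"spin":0},
  {"offset":[-4,3.28,0],"spin":0},
  {"offset":[-5,4.1,0],"spin":0},
  {"offset":[-6,4.92,0],"spin":0},
  {"offset":[-7,5.74,0],"spin":0},
  {"offset":[-7.9,6.5,0],"spin":0},
])

```text
time_s: 7.67
eef_pos: [511.0, 162.5, 2.0]
ee_rot: [0.0, 0.212, 0.977, 0.0]
force: [-0.2, -0.4, 0.5]
grip_width: -0.001
grip_force: 0.0
```

Request:
send_rows([
  {"offset":[0,0,-0.2],"spin":0},
  {"offset":[0,0,-0.4],"spin":0},
  {"offset":[0,0,-0.6],"spin":0},
  {"offset":[0,0,-0.7],"spin":0},
  {"offset":[0,0,-0.7],"spin":0},
])

```text
time_s: 8.08
eef_pos: [512.2, 161.5, -5.3]
ee_rot: [0.0, 0.213, 0.977, 0.0]
force: [0.2, 0.8, 1.4]
grip_width: -0.0
grip_force: 0.4
```

Request:
send_rows([
  {"offset":[0,0,-0.1],"spin":0},
  {"offset":[0,0,-0.2],"spin":0},
  {"offset":[0,0,-0.2],"spin":0},
  {"offset":[0,0,-0.2],"spin":0},
])

```text
time_s: 8.42
eef_pos: [512.1, 161.7, -7.0]
ee_rot: [0.0, 0.212, 0.977, -0.0]
force: [0.4, -0.8, 1.9]
grip_width: -0.001
grip_force: 1.1
```

```bash
python3 tip.py | head -8
```

```text
[512.1 161.7  -7. ] [ 0.44 -0.78  1.95] [-0.202 -0.147  0.041] 8.4167
15 42 [495. 135.  15.] [539. 187.  18.]
18 9 [513. 153.  18.] [522. 175.  21.]
21 5 [518. 158.  22.] [522. 170.  24.]
24 4 [510. 149.  24.] [519. 158.  27.]
27 7 [515. 163.  27.] [525. 176.  30.]
30 18 [511. 149.  30.] [525. 175.  33.]
33 12 [511. 148.  33.] [524. 174.  36.]
```

The round cap is touched at about 2 N. Now leg 2.

Request:
send_rows([
  {"offset":[0,0,0.5],"spin":0},
  {"offset":[0,0,0.9],"spin":0},
  {"offset":[-0.18,-1.1,0.9],"spin":0},
  {"offset":[-0.36,-2.2,0.9],"spin":0},
  {"offset":[-0.54,-3.3,0.9],"spin":0},
  {"offset":[-0.72,-4.4,0.9],"spin":0},
  {"offset":[-0.9,-5.5,0.9],"spin":0},
  {"offset":[-1.08,-6.6,0.9],"spin":0},
])

```text
time_s: 9.13
eef_pos: [500.7, 94.5, 1.8]
ee_rot: [-0.0, 0.213, 0.977, -0.0]
force: [0.2, -0.7, -0.3]
grip_width: -0.0
grip_force: 0.0
```

Request:
send_rows([
  {"offset":[-0.22,-1.4,0],"spin":0},
  {"offset":[-0.44,-2.8,0],"spin":0},
  {"offset":[-0.66,-4.2,0],"spin":0},
  {"offset":[-0.88,-5.6,0],"spin":0},
  {"offset":[-1.1,-7,0],"spin":0},
  {"offset":[-1.32,-8.4,0],"spin":0},
  {"offset":[-1.54,-9.8,0],"spin":0},
  {"offset":[-1.8,-11.2,0],"spin":0},
])

```text
time_s: 9.8
eef_pos: [482.6, -17.5, 1.9]
ee_rot: [-0.0, 0.212, 0.977, 0.0]
force: [0.8, -0.7, -0.2]
grip_width: 0.001
grip_force: 0.0
```

Request:
send_rows([
  {"offset":[0,0,0],"spin":0},
  {"offset":[0,0,-0.2],"spin":0},
  {"offset":[0,0,-0.4],"spin":0},
  {"offset":[0,0,-0.6],"spin":0},
  {"offset":[0,0,-0.7],"spin":0},
  {"offset":[0,0,-0.7],"spin":0},
])

```text
time_s: 10.3
eef_pos: [482.9, -15.6, -5.4]
ee_rot: [-0.0, 0.212, 0.977, 0.0]
force: [0.2, 1.1, 1.0]
grip_width: -0.002
grip_force: 0.4
```

Request:
send_rows([
  {"offset":[0,0,-0.1],"spin":0},
  {"offset":[0,0,-0.2],"spin":0},
  {"offset":[0,0,-0.2],"spin":0},
  {"offset":[0,0,-0.2],"spin":0},
  {"offset":[0,0,-0.2],"spin":0},
])

```text
time_s: 10.72
eef_pos: [483.1, -16.1, -7.0]
ee_rot: [0.0, 0.212, 0.977, 0.0]
force: [0.6, 1.5, 1.8]
grip_width: 0.002
grip_force: 1.1
```

```bash
python3 tip.py | head -6; python3 - <<'E'
from h import *
a,_=ctrl.capture("scene"); b=cv2.imread("pics/scene0.png")[...,::-1]
K=[cv2.resize(i[165:290,255:430,::-1],None,fx=2.2,fy=2.2) for i in (b,a)]
cv2.imwrite("pics/end.png",np.hstack(K))
E
```

```text
[483.1 -16.1  -7. ] [0.56 1.48 1.83] [0.207 0.043 0.04 ] 10.7167
15 35 [476. -44.  15.] [508.   8.  18.]
18 9 [487. -23.  18.] [497.  -4.  21.]
21 8 [482. -20.  21.] [494.  -5.  23.]
24 7 [482. -28.  24.] [494. -13.  26.]
27 3 [483. -10.  29.] [495.  -5.  30.]
```

View pics/end.png

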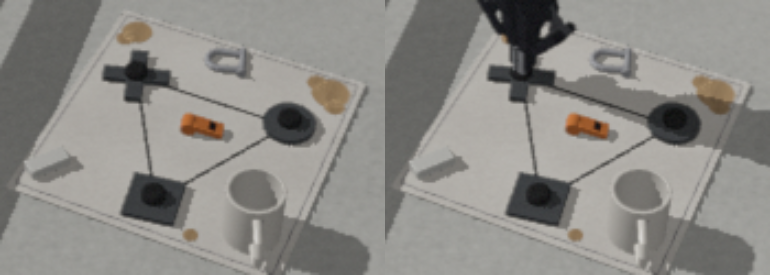

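Comparing before and after: the fingertips rest on the cross's cap at about (522,70), and the weights and bystanders are where they started. Handing in.

```bash
python3 -c "
from rig import ctrl
print(ctrl.finish_job())"
```

```text
the job is handed in; nothing more can be done
None
```

I handed the job in with the course traced: square cap, line to the round cap, line to the cross cap, each touched at about 2 N, and the fingertips still resting on the cross. The final picture shows no visible movement of the weights or anything else, but the hand-in returned no verdict.

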